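Fit the breather plug into the juice manifold's quick coupler

ROBOT

A 6-joint arm with a two-finger parallel gripper is mounted at the origin on the work surface. World frame = base frame: x ahead of the robot, y to its left, z up, the work surface at z = 0. Lengths are in m, angles in rad, forces in N, time in s.
With the tool pointing down it reaches from about 0.4 to 0.825 m from the base axis. Payload 7 kg.
Tool frame: the origin (TCP) lies midway between the tips of the shut fingers; the grasp point (between the pads) lies 19 mm behind it; z points along the fingers, x is the direction in which the jaws open and shut, and the axes are right-handed (so a half turn about z gives the same grasp; the last joint's range is limited). The gripper opens to 88 mm and grips with 3 to 60 N. Pads are 19 mm wide; open, the fingers measure 130 mm over their backs; the gripper's body (78 mm by 193 mm) begins 47 mm behind the grasp point.
Start: joints at [1.631, 0.359, 0.012, 0, -1.224, -0.288], TCP at [0.152, 0.658, 0.227] pointing down, gripper open.
Joint ranges: [-3.07, 3.07], [-1.43, 2.12], [-1.02, 1.25], [-3.03, 1.67], [-3.05, -0], [-3.03, 3.03]. Speed limits (rad/s): [2.39, 2.39, 3.01, 3.14, 3.14, 3.14].

INTERFACE

Orientations are given as [roll, pitch, yaw] about the fixed x, y, z axes, in that order (R = Rz(yaw) Ry(pitch) Rx(roll)).
In Python, from station import status, eyes, workorder gives the robot as it stands.
- The arm moves only by the shell command python3 -m jog 'ROWS' [OPENING] [FORCE]. ROWS is JSON, a list of rows, each a list of 6 numbers: the shift along the world's x, y, z in mm, then the turn, a rotation vector about the world's x, y, z in rad. A call has 1 to 12 rows; each row shifts and turns the pose as measured when the row begins; what a row does not reach is not made up. A row lasts 1/10 s, in which the tool goes at most 50 mm and 8.59 degrees, less where a joint would pass 70% of its speed; a pose out of reach is approached as far as the arm can. A call with a gripper value outside its range is refused whole. OPENING is the opening, from 0 (shut) to 1 (fully open), set as the call begins (- or left out, the last holds). The fingers move at their own pace and stop on an object; FORCE is the grip in N (left out, the last holds). Time passes only in rows, so rows that do not move let the fingers close. It gives the time, the measured TCP pose, the force and the opening at its end, in the units of the state.
- status.get_state(): the state, without advancing time (a new reading comes with each control period).
- eyes.grab_frame(name): name is "side" or "top"; returns the picture (384x512x3 uint8, blue, green, red); there is no depth.
- eyes.calibration(name): a dict with "camera_matrix" (3x3 intrinsics, pixels), "cam_to_world" (4x4, takes a point from camera to world coordinates). Camera axes: x right, y up, looking along -z (the intrinsics and any distortion apply to the point x, -y, -z); pixel columns grow to the right and rows downward; lengths in m; the calibration is good to about 2 mm. A picture is of the moment at which its call begins. calibration takes no time and is no camera call.
- workorder.job_done(): hands the job in, once; it reports no verdict.
The state is a dict: "t": time; "q": joint angles; "qd": joint speeds; "joint_efforts": joint torques, N m; "eef_pos": TCP position; "ee_rot": TCP orientation; "force": force on the tool from outside, world axes, zero at the start; "moment": the same for the moment, N m; "width": finger opening in m.
Only numpy, scipy, OpenCV 4.12 (cv2) and the standard library are available. Lean on these libraries where they do the work, as an engineer would, in place of code of your own. Each camera call takes 0.05 s, during which the arm holds its last target. There are 200 camera calls.

TASK

Fit the grooved plug from the white rack into the quick coupler on the steel juice manifold: first draw the coupler's ribbed sleeve down until it stays back by itself, then push the plug gently straight in, fully home, until the sleeve springs forward again and locks it, and let go. The coupler floats sideways in its rubber mount, so find its true centre by feel or by eye and never ram the plug against it; leave the spare plug, the cup, the pencil pot and the apple where they are.

Things in the scene. Friction and masses are not known exactly. Their poses are not given: they have to be found in the camera images.
- manifold: Steel block 110 x 170 x 30 mm (x, y, z) fixed to the table; origin: centre of its underside, z up. A quick coupler stands upright on it, nominally at (0, +35) mm. At (0, -55) mm a low unused blanking cap, 32 mm across, top 46 mm above the table; at the +x side a pipe stub. Coupler: steel body 33 mm across, flat rim 100 mm above the table, base flange 50 mm across, its top 41 mm above the table.
- pad (a point): Fixed point on the block at the nominal middle of the black rubber pad under the coupler, 30 mm above the table. The coupler floats on it sideways without tilting and rests off centre: its true axis is up to 8.5 mm off in each of the block's x and y. It slides under about 4 N and stays where pushed: closing the fingers on the sleeve pushes its axis midway between them, along the closing line only.
- port (a point): Fixed point where the coupler's rim centre would be if it were not displaced, 100 mm above the table (real axis up to 8.5 mm off in x and y). Axes as the manifold's. The bore is 21.5 mm wide with a small lead-in, 25.5 mm wide at the rim, tapering over 3.5 mm. Four steel balls close the bore 13 mm below the rim while the sleeve is forward: no plug can enter then, and a locked one is held.
- sleeve (a joint): Ribbed dark sleeve round the coupler, 42 mm across, 34 mm tall, spanning 62 to 96 mm above the table when forward. Value: m drawn back (down), 0 forward to 0.012 end stop; a spring pushes it up with 4 N (at 0) to 8 N. Drawn to the stop with no plug in, it stays back at 0.004 to 0.007 once let go (fingers opened). It springs to 0 by itself when the plug comes home.
- valve (a joint): Brass valve 21 mm across in the bore, pushed up by a spring of 3 to 8 N. Value in m, growing downwards: 0 held down under the closed balls, coupler empty (start); -0.011 popped up, its top 7 mm below the rim, which keeps the sleeve parked back; about +0.010 to +0.014 with the plug locked home.
- plug: Steel plug, 0.11 to 0.18 kg, upright in one of the rack's holes; origin: centre of the nose's underside, z up its axis. Collar 20 mm across up to 11 mm, chamfer 0.8 mm; groove 11 mm across to 19 mm; shank 20 mm to 31 mm; ribbed head 28 mm across from 31 to 71 mm: grip it about 55 mm up. Fully home its head meets the coupler's rim (6 to 12 N); locked, it may rise 2 mm, nose 29 mm under the rim.
- spare: Spare plug, not wanted: plain spigot 25 mm across without groove, flange 38 mm across, flat thumb grip 12 x 30 mm, 56 mm tall; stands in the rack's other hole. Origin at the centre of its underside.
- rack: White plastic block 90 x 170 x 24 mm fixed to the table; origin at the centre of its underside. Two holes 30 mm across, 9 mm deep, at (0, +42) and (0, -42) mm.
- cup: Empty white paper cup, 82 mm across, 92 mm tall, origin under its centre.
- pencil_pot: Black pot 72 mm across with pencils, 150 mm tall in all, origin under its centre.
- apple: Red apple 72 mm across, 63 mm tall, between manifold and rack, origin under its centre.

How it is judged:
On the way, in this order (a step that is already met when the one before it is completed fails the run):
1. the sleeve has been drawn back and stays parked, the valve popped up (value of joint sleeve above 0.003 m and value of joint valve below -0.008 m and contact force between the fingers and manifold below 0.5 N), for 0.2 s.
2. the plug is pushed home and the sleeve has sprung forward over it (value of joint sleeve below 0.0025 m and value of joint valve above 0.009 m and z of plug in the frame of port below -0.0265 m), for 0.2 s.
At the end, for the whole second after the job is handed in: Plug upright (within 4.5 degrees) in the coupler, nose at least 26.5 mm below the rim and within 15 mm of the nominal port sideways; valve down by over 9 mm; sleeve forward again (under 2.5 mm back); all at rest; the spare still stands upright in the rack (all of step 2 and horizontal distance between plug and port below 0.015 m and angle between plug's own z axis and vertical below 0.08 rad and linear speed of plug below 0.02 m/s and height (world z) of spare below 0.03 m and angle between spare's own z axis and vertical below 0.2 rad); the robot touches nothing.
It fails at once if the plug rammed against the coupler or manifold with more than 35 N (contact force between plug and manifold above 35 N).
It fails at once if the spare plug moved by more than 15 mm (distance of spare from where it was at the start of the episode above 0.015 m).
It fails at once if cup, pencil pot or apple moved by more than 20 mm (distance of any of cup, pencil_pot, apple from where it was at the start of the episode above 0.02 m).
It also fails if it takes over 61 s, if anything falls off the work surface, if the arm or the gripper's body presses on something with over 40 N, if the wrist force passes 120 N, or if a joint passes its speed limit or range.

## Working session

There is one attempt and no reset: what is moved stays moved. The work goes in short steps, Python scripts to look and compute and a shell command to move; the robot and the scene stay as the last step left them, time stands still between calls to the robot, and variables do not carry over. Pictures are saved under pics/ and viewed, about 8 in all and at most 12, crops included, and the job is handed in when it is done.

```bash
mkdir -p pics; ls; cat > h.py <<'E'
import numpy as np, cv2
from station import status, eyes, workorder
def cal(n):
    c=eyes.calibration(n); return np.array(c["camera_matrix"]),np.array(c["cam_to_world"]),c
def ray(n,u,v):
    K,T,c=cal(n); x=(u-K[0,2])/K[0,0]; y=(v-K[1,2])/K[1,1]
    return T[:3,3],T[:3,:3]@np.array([x,-y,-1.0])
def onz(n,u,v,z):
    o,d=ray(n,u,v); return o+d*(z-o[2])/d[2]
def proj(n,p):
    K,T,c=cal(n); q=T[:3,:3].T@(np.array(p)-T[:3,3]); return K[0,0]*q[0]/-q[2]+K[0,2], K[1,1]*-q[1]/-q[2]+K[1,2]
E
python3 - <<'E'
from h import *
for n in("top","side"):
    im=eyes.grab_frame(n); cv2.imwrite(f"pics/{n}0.png",im); print(n,eyes.calibration(n))
print(status.get_state())
a=[cv2.imread(f"pics/{n}0.png") for n in("top","side")]
E
```

```text
pics
top {'camera_matrix': array([[416.42430005,   0.        , 258.60886252],
       [  0.        , 416.42430005, 195.14500648],
       [  0.        ,   0.        ,   1.        ]]), 'cam_to_world': array([[ 4.01047955e-05,  9.96425758e-01, -8.44731155e-02,
         5.95622868e-01],
       [-9.99974620e-01, -5.61865141e-04, -7.10238605e-03,
         9.74246179e-03],
       [-7.12446290e-03,  8.44712564e-02,  9.96400446e-01,
         9.18641839e-01],
       [ 0.00000000e+00,  0.00000000e+00,  0.00000000e+00,
         1.00000000e+00]])}
side {'camera_matrix': array([[379.22981027,   0.        , 261.40520003],
       [  0.        , 379.22981027, 194.47988924],
       [  0.        ,   0.        ,   1.        ]]), 'cam_to_world': array([[ 9.95683716e-01,  5.97196142e-02, -7.10458033e-02,
         6.03250787e-01],
       [-9.28084823e-02,  6.46626132e-01, -7.57140166e-01,
        -5.18144547e-01],
       [ 7.23954345e-04,  7.60465787e-01,  6.49377596e-01,
         5.46509881e-01],
       [ 0.00000000e+00,  0.00000000e+00,  0.00000000e+00,
         1.00000000e+00]])}
{'t': 0.1, 'q': array([ 1.63112214e+00,  3.59296271e-01,  1.11771421e-02, -3.11742132e-04,
       -1.22411944e+00, -2.88097203e-01]), 'qd': array([ 0.00151278,  0.00045141,  0.00217243,  0.00133347,  0.00030023,
       -0.0010286 ]), 'joint_efforts': array([-1.10089695e-03, -5.84166169e+01,  2.93748701e+01,  7.01551706e+00,
        1.00924724e-02, -5.90276227e-05]), 'eef_pos': array([0.15234793, 0.65713801, 0.2257397 ]), 'ee_rot': array([-3.14146383e+00, -1.46607719e-03, -1.79867394e+00]), 'force': array([-0.0279639 ,  1.25427349,  0.85611523]), 'moment': array([ 0.00373519,  0.02404414, -0.00211004]), 'width': 0.08773937126770752}
```

View pics/top0.png

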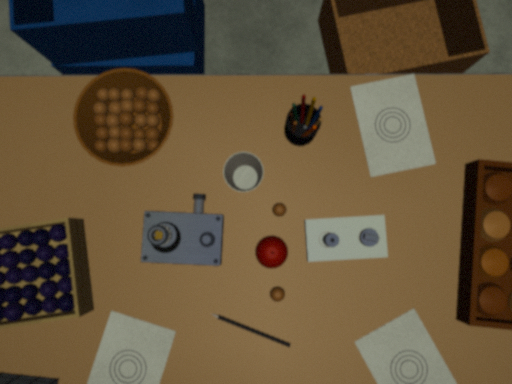

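View pics/side0.png

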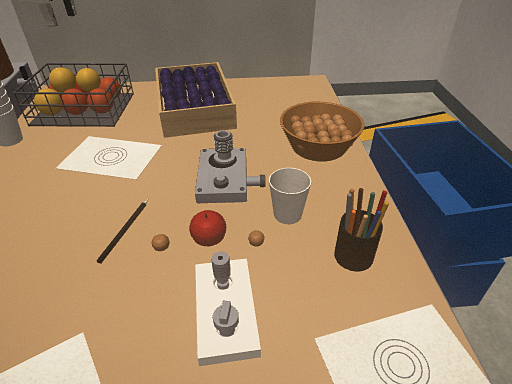

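Top view: manifold centre about (182,238), coupler rim about (160,235), apple (271,252), rack (346,238), plug left hole (331,240), spare (369,237). In the side view: coupler top at (223,135), plug head top at (221,257).

```bash
python3 - <<'E'
from h import *
t=cv2.imread("pics/top0.png"); s=cv2.imread("pics/side0.png")
a=cv2.resize(t[195:275,130:230],None,fx=4,fy=4,interpolation=cv2.INTER_CUBIC)
b=cv2.resize(t[205:270,300:400],None,fx=4,fy=4,interpolation=cv2.INTER_CUBIC)
c=cv2.resize(s[120:210,185:285],None,fx=4,fy=4,interpolation=cv2.INTER_CUBIC)
d=cv2.resize(s[245:365,180:280],None,fx=4,fy=4,interpolation=cv2.INTER_CUBIC)[:0+240]
o=np.zeros((600,800,3),np.uint8); o[:320,:400]=a; o[320:580,:400]=b; o[:360,400:]=c; o[360:600,400:]=d
o=np.clip(o*1.5,0,255).astype(np.uint8); cv2.imwrite("pics/z0.png",o)
# rack: white mask; manifold corners
hsv=cv2.cvtColor(t,cv2.COLOR_BGR2HSV)
m=((hsv[...,1]<50)&(hsv[...,2]>120)).astype(np.uint8)
for nm,mm,z,roi in(("rack",m,.024,(300,205,100,65)),("man",((t[...,0].astype(int)>t[...,2]-5)).astype(np.uint8),.03,(125,190,110,85))):
    x,y,w,h=roi; k=np.zeros_like(mm); k[y:y+h,x:x+w]=mm[y:y+h,x:x+w]
    k=cv2.morphologyEx(k,cv2.MORPH_OPEN,np.ones((15,15)) if nm=="man" else np.ones((3,3)))
    cs=cv2.findContours(k,cv2.RETR_EXTERNAL,cv2.CHAIN_APPROX_NONE)[0]; c=max(cs,key=cv2.contourArea)
    pts=np.array([onz("top",*p[0],z)[:2] for p in c],np.float32)*1000
    print(nm,cv2.minAreaRect(pts), cv2.boundingRect(c))
E
```

```text
rack ((579.8689575195312, -170.27301025390625), (89.45767974853516, 169.29510498046875), 3.354166269302368) (306, 215, 82, 47)
man ((579.913818359375, 153.87982177734375), (105.78620910644531, 115.92668914794922), 0.03374502435326576) (167, 213, 55, 51)
```

View pics/z0.png

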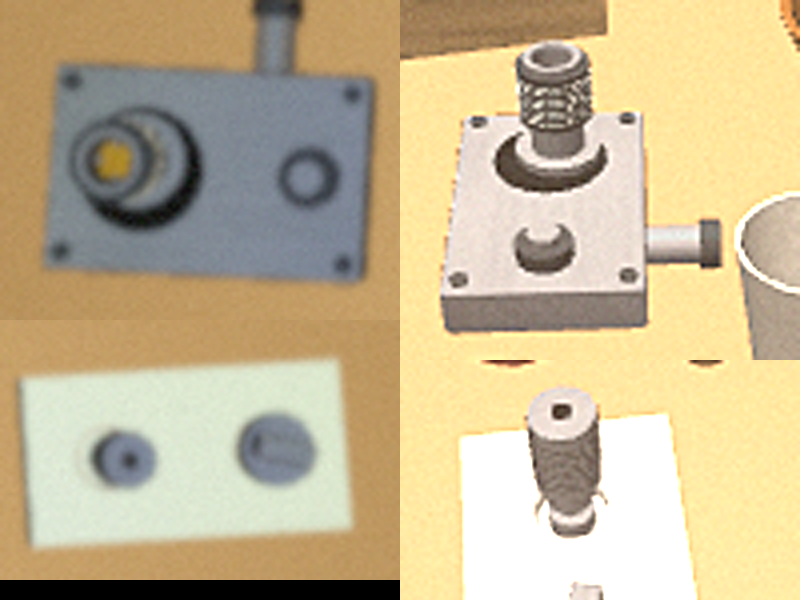

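```bash
python3 - <<'E'
from h import *
f=lambda u,v,x0,y0:((u+.5)/4-.5+x0,(v+.5)/4-.5+y0)
C=np.array([onz("top",*f(*p,130,195),.03)[:2] for p in((59,66),(374,79),(362,282),(45,268))])*1000
print(C.round(1)); r=cv2.minAreaRect(C.astype(np.float32)); print(r)
c=C.mean(0); yv=(C[0]+C[3]-C[1]-C[2])/2; print("edges",np.linalg.norm(yv)); yv/=np.linalg.norm(yv); xv=np.array([yv[1],-yv[0]])
print("center",c,"yaw",np.arctan2(xv[1],xv[0])); print("nominal port",c+35*yv)
cp=onz("top",*f(112,162,130,195),.1)[:2]*1000; print("rim top",cp, "off",(cp-c-35*yv)@np.array([xv,yv]).T)
print("brass top z~.085",onz("top",*f(113,161,130,195),.085)[:2]*1000)
print("rim side",onz("side",*f(153,60,185,120),.1)*1000)
print("flange top",onz("top",*f(150,165,130,195),.03)*1000)
pt=onz("top",*f(128,140,300,205),.086)*1000; ps=onz("side",*f(162,51,180,245),.086)*1000; print("plug",pt,ps)
a=np.radians(3.35); 
for s in(42,-42): print("hole",579.9-s*np.sin(a)*1,-170.3+s*np.cos(a), 579.9+s*np.sin(a))
# cap side
print("cap", onz("top",*f(309,178,130,195),.046)*1000, c-55*yv, onz("side",*f(545-400,245,185,120),.046)*1000)
print("spare",onz("top",*f(277,130,300,205),.04)*1000)
E
```

```text
[[636.8 260.4]
 [629.8  91.8]
 [522.6  97.4]
 [529.8 265.4]]
((579.822021484375, 178.589599609375), (169.0768280029297, 107.33777618408203), 87.53606414794922)
edges 168.43301188315974
center [579.76213594 178.7468456 ] yaw -0.042214463557370234
nominal port [581.23920337 213.71566416]
rim top [586.47847337 213.55131772] off [5.24153808 0.05690727]
brass top z~.085 [586.80783574 216.79594644]
rim side [585.80015441 214.44526775 100.        ]
flange top [584.11064209 210.70027878  30.        ]
plug [ 577.46570867 -129.35800837   86.        ] [ 575.20052242 -126.26137417   86.        ]
hole 577.4457206542336 -128.37176949962063 582.3542793457664
hole 582.3542793457664 -212.2282305003794 577.4457206542336
cap [577.58006965 123.89426098  46.        ] [577.44102998 123.79584499] [576.52240348 117.58090097  46.        ]
spare [ 581.68876165 -215.08997011   40.        ]
```

```bash
python3 -m jog '[[36,-37,0,0,0,0.02],[36,-37,0,0,0,0.02],[36,-37,0,0,0,0.02],[36,-37,0,0,0,0.02],[36,-37,0,0,0,0.02],[36,-37,0,0,0,0.02],[36,-37,0,0,0,0.02],[36,-37,0,0,0,0.02],[36,-37,0,0,0,0.02],[36,-37,0,0,0,0.02],[36,-37,0,0,0,0.02],[36,-37,0,0,0,0.02]]' 1 15
```

```text
t: 1.3
eef_pos: [0.5664, 0.2225, 0.2207]
ee_rot: [3.14, -0.008, -1.539]
force: [0.3, 1.1, 0.1]
width: 0.0877
```

```bash
python3 -m jog '[[19.5,-8.5,0,0.0016,-0.008,-0.03],[0,0,0,0,0,0],[0,0,-40,0,0,0],[0,0,-40,0,0,0],[0,0,-35,0,0,0],[0,0,-20,0,0,0],[0,0,-10,0,0,0],[0,0,0,0,0,0]]' 1 15
```

```text
t: 2.1
eef_pos: [0.587, 0.2083, 0.0695]
ee_rot: [-3.137, -0.007, -1.575]
force: [-0.5, 0.1, 0.6]
width: 0.0873
```

```bash
python3 -m jog '[[-1,5.7,-6.5,0.007,0.0046,0],[0,0,0,0,0,0],[0,0,0,0,0,0]]' 1 15; python3 -m jog '[[0,0,0,0,0,0],[0,0,0,0,0,0],[0,0,0,0,0,0],[0,0,0,0,0,0],[0,0,0,0,0,0],[0,0,0,0,0,0],[0,0,0,0,0,0]]' 0.3 12
```

```text
t: 2.4
eef_pos: [0.5871, 0.2163, 0.0653]
ee_rot: [-3.139, 0.002, -1.574]
force: [-0.1, 0.4, 0.3]
width: 0.088
t: 3.1
eef_pos: [0.5886, 0.2176, 0.0683]
ee_rot: [-3.134, 0.006, -1.574]
force: [-0.4, 1.8, -0.5]
width: 0.0435
```

```bash
python3 -m jog '[[0,-1,-1,0,0.004,0],[0,0,0,0,0,0],[0,0,0,0,0,0]]' 0.3 12;python3 - <<'E'
from h import *
for i in range(4): s=status.get_state(); print(s["t"],s["eef_pos"]*1000,s["width"],s["force"])
E
```

```text
t: 3.4
eef_pos: [0.5888, 0.2177, 0.068]
ee_rot: [-3.138, 0.007, -1.573]
force: [-2.1, 1.8, 2.9]
width: 0.0429
3.4 [588.75050475 217.67959753  68.04835485] 0.04293420351814646 [-2.10179784  1.75232255  2.90735466]
3.4 [588.75050475 217.67959753  68.04835485] 0.04293420351814646 [-2.10179784  1.75232255  2.90735466]
3.4 [588.75050475 217.67959753  68.04835485] 0.04293420351814646 [-2.10179784  1.75232255  2.90735466]
3.4 [588.75050475 217.67959753  68.04835485] 0.04293420351814646 [-2.10179784  1.75232255  2.90735466]
```

```bash
python3 -m jog '[[0,0,0,0,0,0],[0,0,0,0,0,0],[0,0,0,0,0,0],[0,0,0,0,0,0]]' 1 15; python3 -m jog '[[0,0,0,0,0,-0.143],[0,0,0,0,0,-0.143],[0,0,0,0,0,-0.143],[0,0,0,0,0,-0.143],[0,0,0,0,0,-0.143],[0,0,0,0,0,-0.143],[0,0,0,0,0,-0.143],[0,0,0,0,0,-0.143],[0,0,0,0,0,-0.143],[0,0,0,0,0,-0.143],[0,0,0,0,0,-0.143],[0,0,0,0,0,0]]' 1
```

```text
t: 3.8
eef_pos: [0.5883, 0.2162, 0.0671]
ee_rot: [-3.139, 0.005, -1.574]
force: [1.5, -0.2, -0.7]
width: 0.0698
t: 5.0
eef_pos: [0.5878, 0.213, 0.0649]
ee_rot: [-3.138, 0.001, 3.071]
force: [0.4, -0.2, 0.3]
width: 0.0878
```

```bash
python3 -m jog '[[-1,4,0,0.003,0,0.07],[0,0,0,0,0,0],[0,1,-1,0,0,0]]' 1; python3 -m jog '[[0,0,0,0,0,0],[0,0,-0.5,0,0,0],[0,0,0,0,0,0],[0,0,-0.5,0,0,0],[0,0,0,0,0,0],[0,0,-0.5,0,0,0],[0,0,0,0,0,0],[0,0,0,0,0,0],[0,0,0,0,0,0]]' 0.3 45
```

```text
t: 5.3
eef_pos: [0.5868, 0.2174, 0.0636]
ee_rot: [-3.141, 0.0, -3.132]
force: [-0.3, -0.2, 0.2]
width: 0.0875
t: 6.2
eef_pos: [0.5862, 0.2171, 0.0618]
ee_rot: [-3.14, -0.001, -3.132]
force: [-0.9, -0.7, -0.3]
width: 0.0422
```

Sleeve is gripped. Draw it down about 13 mm.

```bash
python3 -m jog '[[0,0,-3,0,0,0],[0,0,-3,0,0,0],[0,0,-3,0,0,0]]'; python3 -m jog '[[0,0,-3,0,0,0],[0,0,-3,0,0,0]]';  python3 -m jog '[[0,0,-3,0,0,0]]'; python3 -m jog '[[0,0,-3,0,0,0]]'
```

```text
t: 6.5
eef_pos: [0.5862, 0.2171, 0.0539]
ee_rot: [-3.14, -0.0, -3.131]
force: [-3.6, -0.2, 7.5]
width: 0.0419
t: 6.7
eef_pos: [0.5866, 0.2172, 0.0493]
ee_rot: [-3.14, 0.001, -3.13]
force: [-5.9, -2.0, 28.9]
width: 0.0423
t: 6.8
eef_pos: [0.5885, 0.2175, 0.0493]
ee_rot: [-3.14, 0.005, -3.129]
force: [-4.7, -4.1, 31.3]
width: 0.0423
t: 6.9
eef_pos: [0.5894, 0.2175, 0.0493]
ee_rot: [-3.14, 0.007, -3.128]
force: [-14.3, -2.3, 31.4]
width: 0.0418
```

```bash
python3 -m jog '[[0,0,0,0,0,0],[0,0,0,0,0,0],[0,0,0,0,0,0],[0,0,0,0,0,0],[0,0,0,0,0,0]]' 1 20; python3 -m jog '[[0,0,20,0,0,0],[0,0,45,0,0,0],[0,0,45,0,0,0],[0,0,45,0,0,0],[0,-40,0,0,0,0],[0,-45,0,0,0,0],[0,-45,0,0,0,0],[0,-45,0,0,0,0],[0,-45,0,0,0,0]]' 1
python3 - <<'E'
from h import *
t=eyes.grab_frame("top"); s=eyes.grab_frame("side"); cv2.imwrite("pics/t1.png",t); cv2.imwrite("pics/s1.png",s)
a=cv2.resize(t[195:275,130:230],None,fx=4,fy=4,interpolation=cv2.INTER_CUBIC)
c=cv2.resize(s[120:210,185:285],None,fx=4,fy=4,interpolation=cv2.INTER_CUBIC)
o=np.zeros((360,800,3),np.uint8); o[:320,:400]=a;  o[:360,400:]=c
cv2.imwrite("pics/z1.png",np.clip(o*1.5,0,255).astype(np.uint8))
E
```

```text
t: 7.4
eef_pos: [0.5904, 0.2178, 0.05]
ee_rot: [3.142, 0.01, -3.127]
force: [-1.1, -0.3, -0.3]
width: 0.0765
t: 8.3
eef_pos: [0.5887, -0.005, 0.2075]
ee_rot: [-3.138, 0.007, -3.119]
force: [0.4, -0.1, 0.1]
width: 0.0876
```

View pics/z1.png

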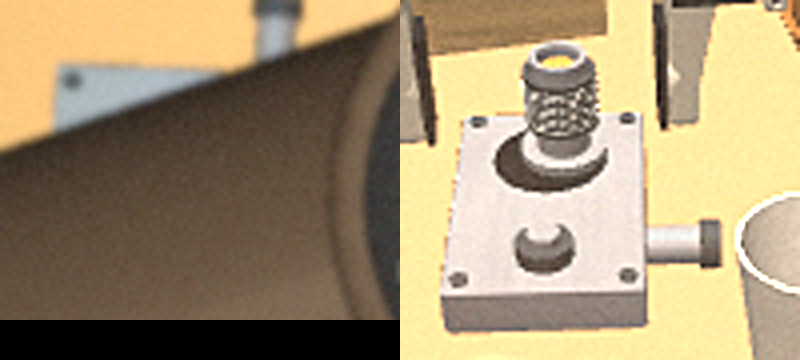

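Side view: brass valve is up inside the rim at (559,60) of the crop, and the sleeve sits lower: it is parked. Now on to the plug.

```bash
python3 -m jog '[[-4,-42,0,0.0035,0.007,-0.022],[-4,-42,0,0,0,0],[-4,-38,0,0,0,0],[0,0,0,0,0,0],[0,0,0,0,0,0]]' 0.6 10
python3 - <<'E'
from h import *
t=eyes.grab_frame("top"); cv2.imwrite("pics/t2.png",t); s=eyes.grab_frame("side")
a=cv2.resize(t[195:275,130:230],None,fx=4,fy=4,interpolation=cv2.INTER_CUBIC)
c=cv2.resize(s[195:285,170:270],None,fx=4,fy=4,interpolation=cv2.INTER_CUBIC)
o=np.zeros((360,800,3),np.uint8); o[:320,:400]=a;  o[:360,400:]=c
cv2.imwrite("pics/z2.png",np.clip(o*1.5,0,255).astype(np.uint8))
print(status.get_state()["eef_pos"],status.get_state()["width"])
E
```

```text
t: 8.9
eef_pos: [0.5756, -0.1342, 0.2056]
ee_rot: [-3.141, -0.003, 3.135]
force: [0.4, 0.1, 0.2]
width: 0.0548
[ 0.575721   -0.13329369  0.20565155] 0.052892763156931026
```

View pics/z2.png

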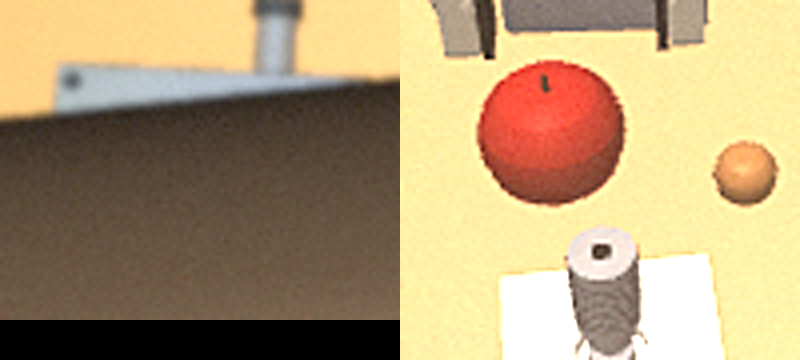

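```bash
python3 -m jog '[[0.8,5.5,0,0,-0.003,0.006],[0,0,0,0,0,0],[0,0,-40,0,0,0],[0,0,-40,0,0,0],[0,0,-20,0,0,0],[0,0,0,0,0,0]]' 0.6 10
```

```text
t: 9.6
eef_pos: [0.579, -0.1212, 0.1049]
ee_rot: [-3.142, 0.007, -3.131]
force: [0.0, -0.3, -0.2]
width: 0.0526
```

```bash
python3 -m jog '[[-2.5,-6,0,0,0.007,-0.01],[0,0,0,0,0,0],[0,0,-20,0,0,0],[0,0,-20,0,0,0],[0,0,-8,0,0,0],[0,0,0,0,0,0]]' 0.6 10
```

```text
t: 10.2
eef_pos: [0.5821, -0.1266, 0.0639]
ee_rot: [-3.141, 0.011, -3.139]
force: [-0.4, -0.6, 0.7]
width: 0.0522
```

```bash
python3 -m jog '[[-5,-1,-10,0,0.009,0],[0,0,0,0,0,0],[0,0,-2,0,0,0],[0,0,0,0,0,0]]' 0.6 10
```

```text
t: 10.6
eef_pos: [0.5786, -0.1277, 0.0542]
ee_rot: [-3.141, 0.006, -3.139]
force: [0.3, -0.1, -0.5]
width: 0.0523
```

```bash
python3 -m jog '[[0,0,0,0,0,0],[0,0,0,0,0,0],[0,0,0,0,0,0],[0,0,0,0,0,0],[0,0,0,0,0,0]]' 0.2 5
```

```text
t: 11.1
eef_pos: [0.5789, -0.1277, 0.0551]
ee_rot: [-3.141, 0.007, -3.138]
force: [-1.3, -0.7, 0.1]
width: 0.0289
```

```bash
python3 -m jog '[[0,0,0,0,0,0],[0,0,0,0,0,0],[0,0,0,0,0,0]]' 0.62 10; python3 -m jog '[[0,0,0,0,0,0.143],[0,0,0,0,0,0.143],[0,0,0,0,0,0.143],[0,0,0,0,0,0.143],[0,0,0,0,0,0.143],[0,0,0,0,0,0.143],[0,0,0,0,0,0.143],[0,0,0,0,0,0.143],[0,0,0,0,0,0.143],[0,0,0,0,0,0.143],[0,0,0,0,0,0.12],[0,0,0,0,0,0]]'
```

```text
t: 11.4
eef_pos: [0.579, -0.1277, 0.0551]
ee_rot: [-3.141, 0.007, -3.138]
force: [0.7, -0.3, 0.3]
width: 0.0475
t: 12.6
eef_pos: [0.5798, -0.1277, 0.0551]
ee_rot: [-3.14, 0.007, -1.525]
force: [0.6, 0.1, 0.8]
width: 0.0542
```

```bash
python3 -m jog '[[-1,0,-3,0.007,0,-0.046],[0,0,0,0,0,0],[0,0,0,0,0,0]]'; python3 -m jog '[[0,0,0,0,0,0],[0,0,0,0,0,0],[0,0,0,0,0,0],[0,0,0,0,0,0],[0,0,0,0,0,0]]' 0.2 35
```

```text
t: 12.9
eef_pos: [0.579, -0.1276, 0.0521]
ee_rot: [-3.14, 0.014, -1.58]
force: [-0.1, 0.3, 0.2]
width: 0.0544
t: 13.4
eef_pos: [0.5793, -0.1276, 0.0525]
ee_rot: [-3.139, 0.014, -1.581]
force: [-0.3, 0.1, -0.2]
width: 0.0274
```

```bash
python3 -m jog '[[0,0,0,0,0,0],[0,0,0,0,0,0],[0,0,0,-0.014,0.002,0.01],[0,0,0,0,0,0],[0,0,0,0,0,0]]' 0.5 ; python3 -m jog '[[0,0,0,0,0,0],[0,0,0,0,0,0],[0,0,0,0,0,0],[0,0,0,0,0,0],[0,0,0,0,0,0]]' 0.2 35
```

```text
t: 13.9
eef_pos: [0.5793, -0.1276, 0.0525]
ee_rot: [-3.142, -0.002, -1.57]
force: [0.3, 0.4, -0.9]
width: 0.0437
t: 14.4
eef_pos: [0.5793, -0.1275, 0.0525]
ee_rot: [-3.141, -0.001, -1.57]
force: [-0.2, 0.4, -0.1]
width: 0.0273
```

```bash
python3 -m jog '[[0,0,15,0,0,0],[0,0,40,0,0,0],[0,0,40,0,0,0],[0,0,35,0,0,0],[0,0,0,0,0,0]]'; python3 -m jog '[[1,30,0,0,0,0],[1,40,0,0,0,0],[1,40,0,0,0,0],[1,40,0,0,0,0],[1,40,0,0,0,0],[1,40,0,0,0,0],[1,40,0,0,0,0],[1,30,0,0,0,0],[0,20,0,0,0,0],[0,0,0,0,0,0],[0,0,0,0,0,0]]'
```

```text
t: 14.9
eef_pos: [0.5763, -0.1278, 0.1846]
ee_rot: [3.135, -0.002, -1.571]
force: [0.5, 0.6, -1.6]
width: 0.0274
t: 16.0
eef_pos: [0.5793, 0.2035, 0.1787]
ee_rot: [3.13, -0.003, -1.575]
force: [0.6, 0.3, -1.2]
width: 0.0274
```

```bash
python3 -m jog '[[10,14,0,0.003,-0.0116,0.004],[0,0,0,0,0,0],[0,0,0,0,0,0]]'
python3 - <<'E'
from h import *
t=eyes.grab_frame("top"); s=eyes.grab_frame("side")
c=cv2.resize(s[60:180,160:290],None,fx=5,fy=5,interpolation=cv2.INTER_CUBIC)
cv2.imwrite("pics/z3.png",np.clip(c*1.4,0,255).astype(np.uint8)); cv2.imwrite("pics/s3.png",s)
st=status.get_state();print(st["eef_pos"]*1000,st["ee_rot"])
p=st["eef_pos"]
for nm,q in(("nose",p-[0,0,.0375]),("headtop",p+[0,0,.0335]),("rim",[.5895,.2175,.1])):
  u,v=proj("side",q); print(nm,u,v,"crop",(u-160+.5)*5-.5,(v-60+.5)*5-.5)
E
```

```text
t: 16.3
eef_pos: [0.5899, 0.2164, 0.1778]
ee_rot: [3.141, 0.0, -1.573]
force: [-0.2, -0.1, -0.4]
width: 0.0272
[589.8644925  216.35093076 177.89023583] [ 3.14143663e+00  5.85568689e-05 -1.57293974e+00]
nose 223.52809434001603 117.92702382637589 crop 319.6404717000801 291.63511913187943
headtop 221.29349642476305 86.86361112277004 crop 308.4674821238152 136.3180556138502
rim 224.51663873516398 133.82271410078184 crop 324.58319367581987 371.11357050390916
```

View pics/z3.png

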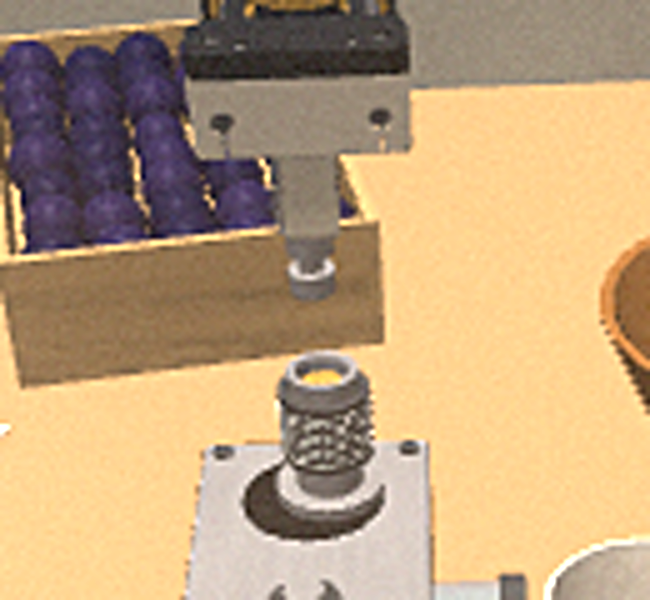

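```bash
python3 - <<'E'
from h import *
g=lambda u,v:((u+.5)/5-.5+160,(v+.5)/5-.5+60)
print("nose",onz("side",*g(312,287),.1404)*1000,"rim",onz("side",*g(324.5,372),.1)*1000)
for y in(.2,.19,.18):
  u,v=proj("side",[.5899,y,.178]); print("fing",(u-160+.5)*5-.5,(v-60+.5)*5-.5)
s=cv2.imread("pics/s3.png")
c=np.clip(cv2.resize(s[95:170,195:255],None,fx=10,fy=10,interpolation=cv2.INTER_CUBIC)[:600]*1.4,0,255).astype(np.uint8)
for k in range(0,600,50): cv2.line(c,(k,0),(k,6),(0,0,255),1); cv2.line(c,(0,k),(6,k),(0,0,255),1)
cv2.imwrite("pics/z4.png",c)
E
```

```text
nose [586.63680963 220.69896382 140.4       ] rim [589.44872296 216.75268185 100.        ]
fing 314.5600112293556 229.9111686216126
fing 314.93108970841615 241.39649679832925
fing 315.30949486028857 253.10859436868105
```

View pics/z4.png

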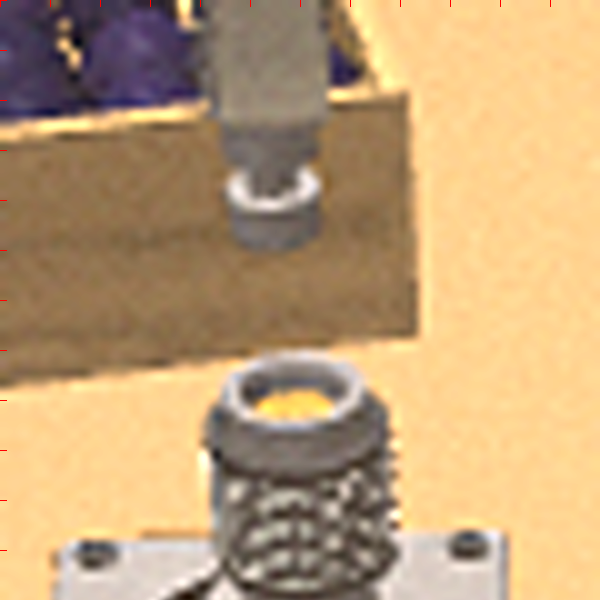

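```bash
python3 - <<'E'
from h import *
g=lambda u,v:((u+.5)/10-.5+195,(v+.5)/10-.5+95)
print("collar bottom",onz("side",*g(274,228),.1404)*1000,"collar top",onz("side",*g(274,188),.1514)*1000,"rim",onz("side",*g(293,388),.1)*1000)
E
```

```text
collar bottom [586.50739144 219.17098648 140.4       ] collar top [587.2037719  216.55683326 151.4       ] rim [588.05504208 219.64313936 100.        ]
```

```bash
python3 -m jog '[[1,1,0,0,0,0],[0,0,0,0,0,0],[0,0,-12,0,0,0],[0,0,-12,0,0,0],[0,0,-6,0,0,0],[0,0,0,0,0,0],[0,0,0,0,0,0]]'
```

```text
t: 17.1
eef_pos: [0.5903, 0.2158, 0.1444]
ee_rot: [3.14, -0.001, -1.575]
force: [-0.6, 0.4, -0.6]
width: 0.0274
```

```bash
python3 -m jog '[[0.6,1.7,0,0,-0.0015,0.004],[0,0,0,0,0,0],[0,0,-2,0,0,0],[0,0,-2,0,0,0],[0,0,-2,0,0,0],[0,0,-2,0,0,0],[0,0,0,0,0,0]]';  python3 -m jog '[[0,0,-2,0,0,0],[0,0,-2,0,0,0]]'
```

```text
t: 17.8
eef_pos: [0.5915, 0.2181, 0.1367]
ee_rot: [-3.14, 0.0, -1.57]
force: [-0.3, -0.6, -1.7]
width: 0.0278
t: 18.0
eef_pos: [0.5917, 0.2182, 0.1327]
ee_rot: [-3.14, 0.0, -1.57]
force: [0.4, 0.7, -0.8]
width: 0.0274
```

Nose is past the rim with no force. Carry on in small steps.

```bash
python3 -m jog '[[0,0,-2,0,0,0],[0,0,-2,0,0,0]]';  python3 -m jog '[[0,0,-2,0,0,0],[0,0,-2,0,0,0]]'; python3 -m jog '[[0,0,-2,0,0,0],[0,0,-2,0,0,0]]'
```

```text
t: 18.2
eef_pos: [0.592, 0.2183, 0.1289]
ee_rot: [-3.139, 0.001, -1.57]
force: [-0.7, -0.9, 3.6]
width: 0.0275
t: 18.4
eef_pos: [0.5922, 0.2183, 0.1254]
ee_rot: [-3.138, 0.001, -1.569]
force: [-1.7, -1.1, 4.3]
width: 0.0277
t: 18.6
eef_pos: [0.5922, 0.2183, 0.1217]
ee_rot: [-3.138, 0.001, -1.569]
force: [-2.0, -1.0, 3.0]
width: 0.0273
```

```bash
python3 -m jog '[[-0.3,0,-2,0,0.002,0],[0,0,-2,0,0,0],[0,0,-2,0,0,0]]';  python3 -m jog '[[0,0,-2,0,0,0],[0,0,-2,0,0,0]]'; python3 -m jog '[[0,0,-2,0,0,0]]'; python3 -m jog '[[0,0,-1.5,0,0,0]]'
```

```text
t: 18.9
eef_pos: [0.5923, 0.2183, 0.1166]
ee_rot: [-3.138, 0.001, -1.569]
force: [-2.4, -0.8, 7.1]
width: 0.0271
t: 19.1
eef_pos: [0.5924, 0.2183, 0.1135]
ee_rot: [-3.138, 0.001, -1.568]
force: [-3.8, -0.9, 7.9]
width: 0.0275
t: 19.2
eef_pos: [0.5924, 0.2183, 0.1119]
ee_rot: [-3.138, 0.001, -1.568]
force: [-3.3, -0.0, 7.3]
width: 0.0273
t: 19.3
eef_pos: [0.5924, 0.2183, 0.1109]
ee_rot: [-3.138, 0.001, -1.568]
force: [-4.0, -1.4, 7.3]
width: 0.0274
```

```bash
python3 -m jog '[[0,0,-2.5,0,0,0]]'; python3 -m jog '[[0,0,-2.5,0,0,0]]'; python3 -m jog '[[0,0,-2.5,0,0,0]]'
```

```text
t: 19.4
eef_pos: [0.5923, 0.2183, 0.1086]
ee_rot: [-3.138, 0.001, -1.568]
force: [-2.9, -0.6, 5.6]
width: 0.0273
t: 19.5
eef_pos: [0.5923, 0.2183, 0.1064]
ee_rot: [-3.137, 0.001, -1.568]
force: [-2.4, -1.4, 7.6]
width: 0.0273
t: 19.6
eef_pos: [0.5933, 0.2185, 0.1059]
ee_rot: [-3.135, 0.001, -1.567]
force: [-7.7, -1.5, 27.2]
width: 0.0277
```

```bash
python3 -m jog '[[0,0,-2.5,0,0,0]]'; python3 -m jog '[[0,0,0,0,0,0]]'
```

```text
t: 19.7
eef_pos: [0.5939, 0.2185, 0.1059]
ee_rot: [-3.133, 0.001, -1.566]
force: [-9.0, -1.9, 24.3]
width: 0.0276
t: 19.8
eef_pos: [0.5931, 0.2183, 0.1066]
ee_rot: [-3.134, 0.001, -1.566]
force: [-5.3, 0.0, 4.7]
width: 0.0274
```

```bash
python3 - <<'E'
from h import *
s=eyes.grab_frame("side"); cv2.imwrite("pics/s5.png",s)
c=np.clip(cv2.resize(s[95:170,195:255],None,fx=8,fy=8,interpolation=cv2.INTER_CUBIC)[:600]*1.4,0,255).astype(np.uint8)
cv2.imwrite("pics/z5.png",c)
E
```

```text
(no output)
```

View pics/z5.png

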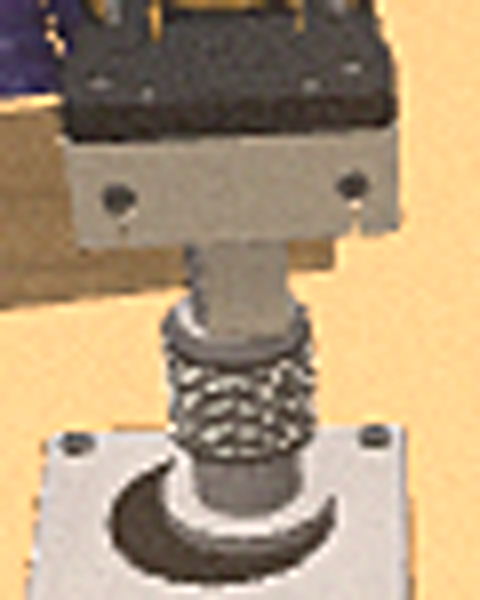

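The sleeve's lower edge has risen (more body shows under it), so it looks sprung forward. A gentle tug will confirm the lock.

```bash
python3 -m jog '[[0,0,1.5,0,0,0],[0,0,1,0,0,0]]';python3 -m jog '[[0,0,1,0,0,0]]'
```

```text
t: 20.05
eef_pos: [0.5923, 0.2183, 0.1089]
ee_rot: [-3.135, 0.001, -1.566]
force: [-0.2, 0.6, -2.5]
width: 0.0274
t: 20.15
eef_pos: [0.592, 0.2182, 0.1091]
ee_rot: [-3.136, 0.001, -1.566]
force: [1.0, 0.8, -6.4]
width: 0.0275
```

Tug stops at about 3 mm from the bottom with the force going to -6 N: it is locked. Release and retreat.

```bash
python3 -m jog '[[0,0,-0.5,0,0,0],[0,0,0,0,0,0],[0,0,0,0,0,0],[0,0,0,0,0,0],[0,0,0,0,0,0],[0,0,0,0,0,0]]' 1 ; python3 -m jog '[[0,0,15,0,0,0],[0,0,40,0,0,0],[0,0,45,0,0,0],[0,0,30,0,0,0],[-20,40,0,0,0,0],[-20,40,0,0,0,0],[-20,40,0,0,0,0],[-20,40,0,0,0,0],[-20,40,0,0,0,0],[0,0,0,0,0,0],[0,0,0,0,0,0]]' 1
python3 - <<'E'
from h import *
s=eyes.grab_frame("side"); t=eyes.grab_frame("top")
c=np.clip(cv2.resize(s[95:170,195:255],None,fx=7,fy=7,interpolation=cv2.INTER_CUBIC)*1.4,0,255).astype(np.uint8)
o=np.zeros((525,420+380,3),np.uint8); o[:,:420]=c; o[:285,420:]=cv2.resize(t,(380,285)); o[:240][:0]=0
o[285:525,420:740]=cv2.resize(s,(320,240)); cv2.imwrite("pics/z6.png",o)
E
```

```text
t: 20.75
eef_pos: [0.5928, 0.2184, 0.1078]
ee_rot: [-3.135, 0.001, -1.566]
force: [0.1, -0.9, -0.1]
width: 0.0698
t: 21.85
eef_pos: [0.4877, 0.4237, 0.2447]
ee_rot: [-3.134, 0.003, -1.57]
force: [0.4, 0.6, 0.6]
width: 0.0876
```

View pics/z6.png

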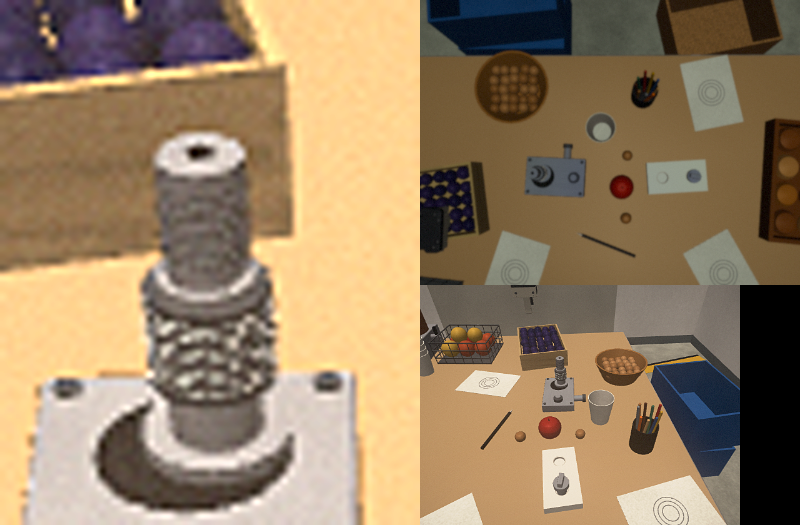

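```bash
python3 - <<'E'
from h import *
g=lambda u,v:((u+.5)/7-.5+195,(v+.5)/7-.5+95)
p=g(200,154); print("headtop at z .142:",onz("side",*p,.142)*1000,"at .1 rim:",onz("side",*g(206,284),.1)*1000)
for z in(.14,.142,.15): print(z,proj("side",[.590,.2185,z]),p)
# manifold front-hole bolts seen at (68,388),(328,381) (y+ corners), z=.03
b=[onz("side",*g(*q),.03)*1000 for q in((68,388),(328,381))]; print(b)
t=eyes.grab_frame("top"); hs=t[195:275,130:230]
print(status.get_state()["qd"].round(4))
E
```

```text
headtop at z .142: [589.18963118 219.44356696 142.        ] at .1 rim: [588.25187626 212.03908029 100.        ]
0.14 (np.float64(223.5853766216291), np.float64(117.59462810806333)) (223.14285714285714, 116.57142857142857)
0.142 (np.float64(223.52610791715568), np.float64(116.76893796902438)) (223.14285714285714, 116.57142857142857)
0.15 (np.float64(223.28714247360278), np.float64(113.43983853846025)) (223.14285714285714, 116.57142857142857)
[array([536.95134605, 262.63488988,  30.        ]), array([627.08465018, 258.70578963,  30.        ])]
[-0.0123 -0.0038 -0.0011  0.001   0.0013 -0.0007]
```

Head top measures about 142 mm, which puts the nose 29 mm under the rim (locked). It is about 10 mm sideways from the nominal port, within the 15 mm limit.

```bash
python3 -m jog '[[0,0,0,0,0,0],[0,0,0,0,0,0]]'; python3 -c "
from station import workorder; print(workorder.job_done())"
```

```text
t: 22.2
eef_pos: [0.4898, 0.4203, 0.2448]
ee_rot: [-3.134, 0.003, -1.575]
force: [0.8, -0.7, 1.0]
width: 0.088
the job is handed in; nothing more can be done
None
```

The plug is in the coupler and locked, and I handed the job in at t = 22.2 s; the hand-in gives no verdict.

**What I did:**
- I centred the coupler by closing the fingers on the sleeve along y, then along x.
- I drew the sleeve down to its stop. A picture showed it parked with the brass valve up.
- I centred and gripped the plug, then pushed it in with small steps. The force was 3–8 N on the way in, and the wrist peaked at about 27 N when the head met the rim.
- I let go and moved the arm clear.

**Last checks:**
- **Lock:** a gentle upward tug stopped after about 2–3 mm with the force reaching -6 N, and the last picture shows the sleeve forward.
- **Depth:** the side view fits a head top about 142 mm above the table, which puts the nose about 29 mm under the rim.
- **Position:** the plug stands upright, about 10 mm sideways from the nominal port by camera (limit 15 mm).
- **Other things:** in the last picture the spare is still standing in the rack, and the cup, pencil pot and apple look unmoved. I did not measure them.

**Disagreement:** the arm's own reading put the plug about 3 mm further in x than the camera did. That would be about 12 mm from the nominal port, still inside the limit.

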